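# Roll the body tube onto the line and clamp it

### The job

Without gripping or lifting it, push the black tube that lies on the steel fixture plate so that it rolls across the plate and comes to rest on the black line, parallel to it, below the raised hold-down. Then press the hold-down's black cap straight down until its white V-shaped foot sits fully home on the tube, so that the tube is held on the line. Leave the things standing round the fixture where they are.

Things in the scene. Friction and masses are not known exactly. Their poses are not given: they have to be found in the camera images.
- line (a point): Middle of the thin black line on the light grey non-slip facing of the fixture plate, 14 mm above the bench. x runs along the line, away from the robot, to the grey goose-neck; y points left, to the side where the tube starts; z up. The line reaches from x = -108 to +84 mm, with a cross tick near each end.
- fixture: Steel plate with a hold-down, fixed on the 2 mm mat, but placed and turned anew each time. Origin: middle of the plate's underside; axes as line, which lies at (-10, -45, 12) mm. Plate 240 (x) x 190 (y) x 12 mm; stop strips 6 mm high within 10 mm of both y edges. Goose-neck 30 mm wide, centred on the line: column at x 92 to 116 mm, arm forward to x = 46 mm, 84 to 106 mm above the origin.
- tube_mid (a point): Centre (on the axis, half-way along) of the loose black tube: 34 mm diameter, 170 mm long, about 0.11 kg, axis 17 mm above the plate's face, nearly parallel to the line and 70 to 97 mm left of it. x runs along the tube, away from the robot; y, z turn as it rolls. Slippery to fingers and foot (friction 0.2), 0.7 on the plate. Rolls easily; let go at 50 mm/s it stops within 15 mm.
- tube_hole (a point): A small tapped hole (bright rim, 9 mm) in the tube's wall, half-way along. At the start it faces up; it turns with the tube (one turn per 107 mm of rolling).
- cap_top (a point): Centre of the top of the hold-down's round black press cap, 25 mm diameter. Axes as line. It stands over the line, 68 mm beyond line along x, 135 mm above the plate's face when fully raised, and goes straight down with the plunger.
- foot (a point): Apex of the 90 degree V, open downwards, in the plunger's white foot, below the arm and under the cap; axes as line. The foot is 20 mm long in x and 33 mm wide in y; its two lips lie 15 mm below this point: 46 mm above the plate's face when raised, 12 mm above the tube's top. Seated on the tube the apex is 41 mm above the plate's face.
- plunger (a joint): How far the hold-down is pressed down, in m: 0 to 0.004 at the start (raised); 0.020 with the V foot seated on a tube lying on the line; 0.026 is its lower stop without a tube. No spring: it moves against about 4 N of friction and stays where it is left. Seating it takes 6 to 15 N.
- ring_tub: Fixed clear plastic tub with small rings left of the plate, 100 (x) x 135 (y) mm, 34 mm high, always in the same place; origin at the centre of its underside. Not part of the job.
- dropper: Bystander, loose, standing on the bench before the ring tub: white dropper bottle, 29 mm diameter, 115 mm high with its needle; origin at the centre of its underside.
- loupe_stand: Bystander, loose, standing on the bench before or beyond the ring tub: black eye loupe, 38 mm diameter, 31 mm high; origin at the centre of its underside.
- short_ring: Bystander, loose, standing on the bench before or beyond the ring tub: short black lens barrel, 52 mm diameter, 24 mm high; origin at the centre of its underside.

How it is judged:
By the outcome, as a careful person would: the job done as asked, in the order asked, and still so for the second after the job is handed in, with the robot touching nothing.
It also fails if it takes over 58 s, if anything falls off the work surface, if the arm or the gripper's body presses on something with over 40 N, if the wrist force passes 120 N, or if a joint passes its speed limit or range.

### The arm

A 7-joint arm with a two-finger parallel gripper is mounted at the origin on a cart in front of the work surface, level with it; the furniture and walls round the work are solid. World frame = base frame: x ahead of the robot, y to its left, z up, the work surface at z = 0. Lengths are in mm, angles in rad, forces in N, time in s.
With the tool pointing down it reaches from about 425 to 800 mm from the base axis. Payload 8.3 kg.
Tool frame: the origin (TCP) lies between the finger pads; the fingertips stand 22 mm ahead of it and the grasp point (between the pads) lies 3 mm ahead of it (bot.finger_overhang is the distance from the TCP to the fingertips, in mm); z points along the fingers, y is the line along which they close (so a half turn about z gives the same grasp; the last joint's range is limited). The gripper opens to 85 mm and grips with 20 to 120 N. Pads are 22 mm wide; open, the fingers measure 114 mm over their backs; the gripper's body (76 mm by 85 mm) begins 54 mm behind the grasp point. The pads swing forward as they close: fully open they stand 13 mm farther back than shut.
Start: joints at [-1.176, 0.383, 0.016, 1.37, -0.006, 1.388, -0.046], TCP at [276.185, 560.648, 253.279] pointing down, gripper open.
Joint ranges: [-2.95, 2.95], [-0.25, 2.06], [-1.52, 1.56], [0.18, 2.33], [-1.44, 4.58], [0.02, 2.06], [-3.01, 3.01]. Speed limits (rad/s): [2.39, 2.39, 3.01, 3.01, 3.14, 3.14, 3.14].

### API

Orientations are given as a 3x3 rotation matrix whose columns are the frame's x, y, z axes.
In Python, from cell import bot gives the robot as it stands. The module is installed in compiled form; this text tells all that it offers.
- The arm moves only by the tool servo_tool, never from a script. Its argument "rows" is one flat list of numbers, 4 for each row, row after row: the shift along the tool's x, y, z in mm, then the turn about the tool's z in rad. In form: [dx, dy, dz, turn, dx, dy, dz, turn, ...]. A call has 1 to 10 rows; each row is the pose to reach, as a shift and turn from the pose commanded when the call began, along the tool's axes at that moment; what a row does not reach only later rows make up. A row lasts 1/10 s, in which the tool goes at most 50 mm and 8.59 degrees, less where a joint would pass 70% of its speed; a pose out of reach is approached as far as the arm can. A call with a gripper value outside its range is refused whole. "claw" is the closure, from 0 (fully open) to 1 (shut), set as the call begins (left out, the last holds). The fingers move at their own pace and stop on an object; "squeeze" is the grip in N (left out, the last holds). Time passes only in rows, so rows that repeat a pose let the fingers close. It gives the time, the measured TCP pose, the force, the opening and the grip force at its end, in the units of the state.
- bot.sense(): the state, without advancing time (a new reading comes with each control period).
- bot.snapshot(name): name is "scene" or "top"; returns a dict with "pixels" (420x560x3 uint8, red, green, blue), "camera_matrix" (3x3 intrinsics, pixels), "k1" (the pictures are not rectified: a ray, as slopes to the right and down, at radius r is drawn at 1 + k1 r^2 times it, then the intrinsics apply), "origin" and "attitude" of the camera in the world. Camera axes: x right, y down, z forward; pixel columns grow to the right and rows downward; lengths in mm; the calibration is good to about 2 mm. A picture is of the moment at which its call begins. There is no depth.
- bot.close_job(): hands the job in; it is judged then, once.
The state is a dict: "clock": time; "qpos": joint angles; "qvel": joint speeds; "joint_torque": joint torques, N m; "tool_pos": TCP position; "orientation": TCP orientation; "force": force on the tool from outside, world axes, zero at the start; "ft_torque": the same for the moment, N m; "grip_width": finger opening in mm; "grip_force": force on a finger pad.
Only numpy, scipy, OpenCV 4.12 (cv2) and the standard library are available. Lean on these libraries where they do the work, as an engineer would, in place of code of your own. Each camera call takes 0.05 s, during which the arm holds its last target. There are 200 camera calls.

## Working session

There is one attempt and no reset: what is moved stays moved. The work goes in short steps, Python scripts to look and compute and a tool call to move; the robot and the scene stay as the last step left them, time stands still between calls to the robot, and variables do not carry over. Pictures are saved under pics/ and viewed, at most 12 in all, crops included, and the job is handed in when it is done.

Besides the shell and the picture viewer there is one more tool, called after "Call:" by a JSON object that holds its "name" and its "arguments", one argument or row to a line. servo_tool: Moves the arm, as the interface text tells. Its arguments: {"type":"object","properties":{"rows":{"type":"array"},"claw":{"type":"number"},"squeeze":{"type":"number"}},"required":["rows"]}

```bash
mkdir -p pics; cat > h.py <<'E'
import numpy as np, cv2
from cell import bot
def snap(n,f=None):
    s=bot.snapshot(n)
    if f: cv2.imwrite('pics/'+f,s["pixels"][:,:,::-1])
    return s
def ray(s,uv,z):
    K=np.array(s["camera_matrix"],float)
    p=cv2.undistortPoints(np.array([[uv]],float),K,np.array([s["k1"],0,0,0,0.]))[0,0]
    d=np.array(s["attitude"])@np.array([p[0],p[1],1]); o=np.array(s["origin"],float)
    return o+d*(z-o[2])/d[2]
def proj(s,P):
    R=np.array(s["attitude"]);o=np.array(s["origin"],float)
    c=R.T@(np.array(P,float)-o); K=np.array(s["camera_matrix"],float)
    return cv2.projectPoints(c[None],np.zeros(3),np.zeros(3),K,np.array([s["k1"],0,0,0,0.]))[0][0,0]
E
python3 - <<'E'
from h import *
for n in("scene","top"):
    s=snap(n,n+'0.png');print(n,s["camera_matrix"],s["k1"],s["origin"],s["attitude"])
print(bot.sense()); print(bot.finger_overhang)
E
```

```text
scene [[470.97045911   0.         280.03564326]
 [  0.         470.97045911 210.34744413]
 [  0.           0.           1.        ]] -0.11729539025124608 [ 46.02597747 536.05465169 554.80291619] [[-0.75819552 -0.33386637  0.560065  ]
 [-0.6517061   0.41499461 -0.63486899]
 [-0.02046255 -0.8463526  -0.5322298 ]]
top [[498.67982783   0.         274.8321899 ]
 [  0.         498.67982783 215.06660314]
 [  0.           0.           1.        ]] -0.0889734952345403 [368.49703642 -25.84415256 930.05360825] [[ 0.01893498 -0.98321122  0.18148601]
 [-0.99975974 -0.01661461  0.01429728]
 [-0.01104193 -0.18171312 -0.98328959]]
{'clock': 0.1, 'qpos': array([-1.17590537,  0.38417906,  0.01635714,  1.37101665, -0.00630531,
        1.38821555, -0.04647906]), 'qvel': array([-0.00111441, -0.00283104,  0.0004012 , -0.00024663,  0.00030011,
       -0.00104787, -0.00217286]), 'joint_torque': array([ 4.73614287e-03, -6.29131079e+01,  8.48564878e-01, -3.72761786e+01,
        1.70661102e-02,  1.03649977e-02,  5.19208220e-05]), 'tool_pos': array([276.00399925, 560.30144504, 252.37779986]), 'orientation': array([[-8.97075288e-01,  4.41877060e-01, -7.69355178e-04],
       [ 4.41877730e-01,  8.97073872e-01, -1.59396497e-03],
       [-1.41681258e-05, -1.76986750e-03, -9.99998434e-01]]), 'force': array([ 0.30350931, -1.02729422, -0.16931084]), 'ft_torque': array([-0.05276218,  0.01353165, -0.01050647]), 'grip_force': 0.0, 'grip_width': 85.40805553714566}
22.0
```

View pics/scene0.png

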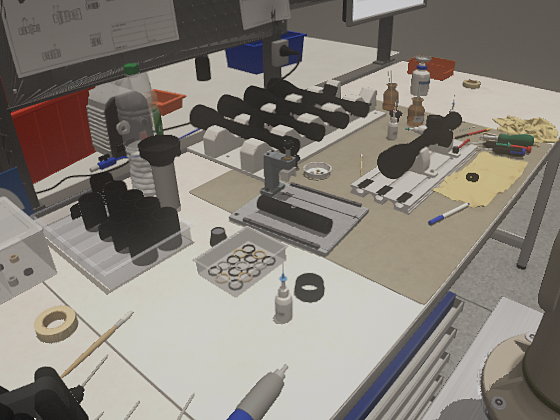

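View pics/top0.png

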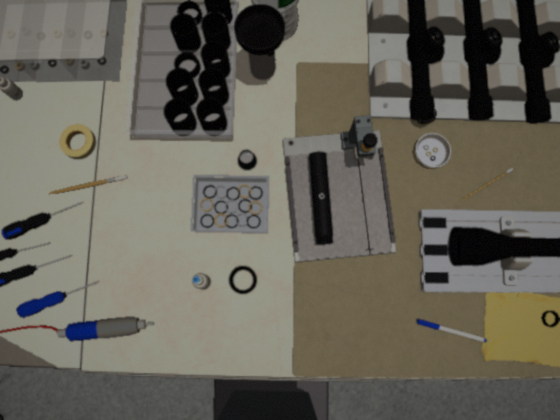

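The top view shows the plate (corners near (283,139), (371,131), (395,250), (299,260)), the tube from (318,155) to (323,240), the cap at about (370,142), and the line ending near (370,250). I'll enlarge that area.

```bash
python3 - <<'E'
import cv2
i=cv2.imread('pics/top0.png')[105:275,270:410]
i=cv2.resize(i,None,fx=3.5,fy=3.5,interpolation=cv2.INTER_CUBIC)
i=cv2.convertScaleAbs(i,alpha=1.6)
j=cv2.imread('pics/scene0.png')[135:255,220:380]
j=cv2.resize(j,None,fx=1.8,fy=1.8)
import numpy as np
c=np.zeros((595,790,3),np.uint8);c[:,:490]=i;c[:j.shape[0],495:495+288]=j
cv2.imwrite('pics/c1.png',c)
E
```

```text
(no output)
```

View pics/c1.png

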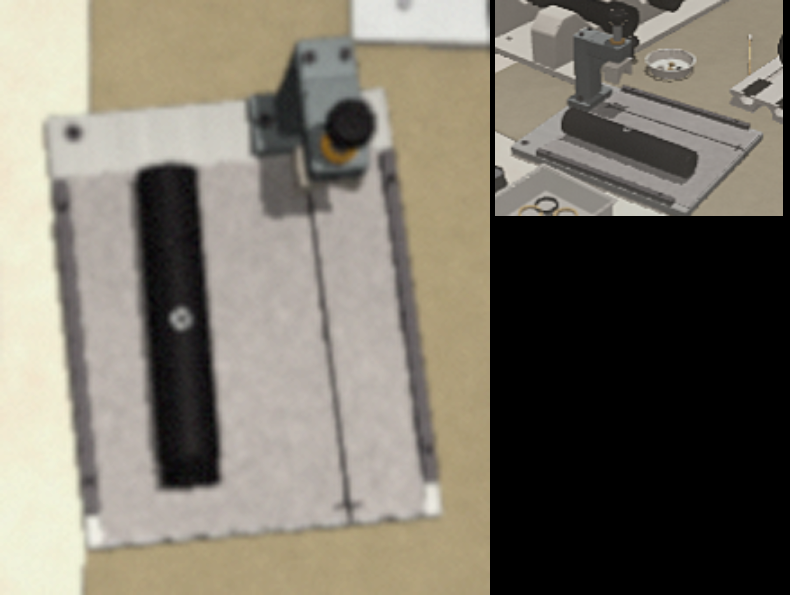

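```bash
cat >> h.py <<'E'
def c2(p): return (p[0]/3.5+270-.35,p[1]/3.5+105-.35)
E
python3 - <<'E'
from h import *
s=snap("top")
g=lambda p,z:ray(s,c2(p),z)[:2]
C=[g(p,14) for p in((47,118),(383,90),(440,515),(90,548))]
print("corners",np.round(C,1)); 
n=[np.linalg.norm(C[i]-C[(i+1)%4]) for i in range(4)];print(n,"exp 190,240")
a=np.arctan2(*( (C[0]+C[1]-C[2]-C[3])[::-1]));b=np.arctan2(*((C[0]+C[3]-C[1]-C[2])[::-1]))-np.pi/2
print("yaw",a,b)
e=g((350,521),14);m=g((311,195),14);print("line",e,m,np.arctan2(*(m-e)[::-1]))
yaw=np.arctan2(*(m-e)[::-1]);yaw=(2*a+yaw*2+b)/5
x=np.array([np.cos(yaw),np.sin(yaw)]);y=np.array([-x[1],x[0]])
L1=e+108*x; L2=np.mean(C,0)-10*x-45*y
cap=g((350,124),14+133);print("L",L1,L2,"cap",cap,"Lcap",cap-68*x,"yaw",yaw)
h=g((180,319),48);print("hole",h,"rel",(h-L2)@x,(h-L2)@y)
for p in((167,165),(188,487)):
  q=g(p,40);print("end",q,(q-L2)@x,(q-L2)@y)
E
```

```text
corners [[ 688.1  -25.6]
 [ 707.8 -211.3]
 [ 472.3 -236.6]
 [ 452.   -51.9]]
[np.float64(186.76190299233104), np.float64(236.86270569228344), np.float64(185.86356272890353), np.float64(237.58474423604278)] exp 190,240
yaw 0.10911366105537668 0.10766690602614681
line [ 468.42157579 -188.80722025] [ 646.51539386 -170.33365885] 0.10335972863561539
L [ 575.80941193 -177.32450932] [ 574.89004196 -177.1497973 ] cap [ 641.30996428 -168.3186452 ] Lcap [ 573.69540079 -175.54850023] yaw 0.10652273708162618
hole [568.2130338  -96.11603316] rel 1.9764613901961043 81.284358705323
end [653.82951832 -89.77638172] 87.78169652582172 78.48521155013943
end [ 481.78741098 -101.05848227] -84.48477320394302 85.55881729295086
```

Call:
{"name": "servo_tool", "arguments": {
  "rows": [-35,-30,0,0.1,-70,-60,0,0.2,-105,-90,0,0.3,-140,-120,0,0.4,-175,-150,0,0.5,-210,-180,0,0.6,-245,-210,0,0.7,-280,-240,0,0.8,-315,-270,0,0.9,-350,-300,0,1.006]
}}

```text
clock: 1.15
tool_pos: [457.8, 135.0, 253.3]
orientation: [[-0.103, 0.995, -0.0], [0.995, 0.103, 0.0], [0.0, 0.0, -1.0]]
force: [1.3, 0.6, 0.3]
grip_width: 85.4
grip_force: 0.0
```

```bash
cat >> h.py <<'E'
L=np.array([575.,-177.,14.]);YAW=0.1065
def Rl(): 
    c,s=np.cos(YAW),np.sin(YAW); return np.array([[c,-s,0],[s,c,0],[0,0,1]])
def tl(P): return Rl().T@(np.array(P,float)-L)
def togo(x,y,z):
    "tool-frame shift to line-frame x,y and world z"
    q=bot.sense();R=np.array(q["orientation"]);w=L+Rl()@[x,y,0];w[2]=z
    ty=R[:,1];a=np.arctan2(ty[1],ty[0])-YAW
    print("t",q["clock"],"tcp line",np.round(tl(q["tool_pos"]),1),"z",round(q["tool_pos"][2],1),"F",np.round(q["force"],1),"w",round(q["grip_width"],1))
    print("shift",np.round(R.T@(w-q["tool_pos"]),1),"turn",round((a+np.pi/2)%np.pi-np.pi/2,4))
E
python3 -c "
from h import *
togo(-20,116,130)"
```

```text
t 1.15 tcp line [-83.4 322.7 239.3] z 253.3 F [1.3 0.6 0.3] w 85.4
shift [-206.5   64.1  123.2] turn -0.0035
```

Call:
{"name": "servo_tool", "arguments": {
  "rows": [-40,12,0,0,-80,25,20,0,-120,38,50,0,-160,50,80,-0.0035,-185,60,110,-0.0035,-206,64,123,-0.0035,-206,64,123,-0.0035,-206,64,123,-0.0035]
}}

```text
clock: 1.95
tool_pos: [542.9, -61.2, 130.0]
orientation: [[-0.109, 0.994, -0.001], [0.994, 0.109, -0.0], [-0.0, -0.001, -1.0]]
force: [0.6, 1.2, 0.2]
grip_width: 85.6
grip_force: 0.0
```

```bash
python3 -c "
from h import *
togo(-20,116,60)
s=snap('top','top1.png');s=snap('scene','sc1.png')
a=cv2.imread('pics/top1.png')[105:275,250:410];b=cv2.imread('pics/sc1.png')[115:275,200:360]
a=cv2.resize(a,(480,510));b=cv2.resize(b,(320,320));c=np.zeros((510,800,3),np.uint8);c[:,:480]=a;c[:320,480:]=b;cv2.imwrite('pics/c2.png',cv2.convertScaleAbs(c,alpha=1.4))"
```

```text
t 1.95 tcp line [-19.6 118.5 116. ] z 130.0 F [0.6 1.2 0.2] w 85.6
shift [-2.5 -0.3 70. ] turn 0.003
```

View pics/c2.png

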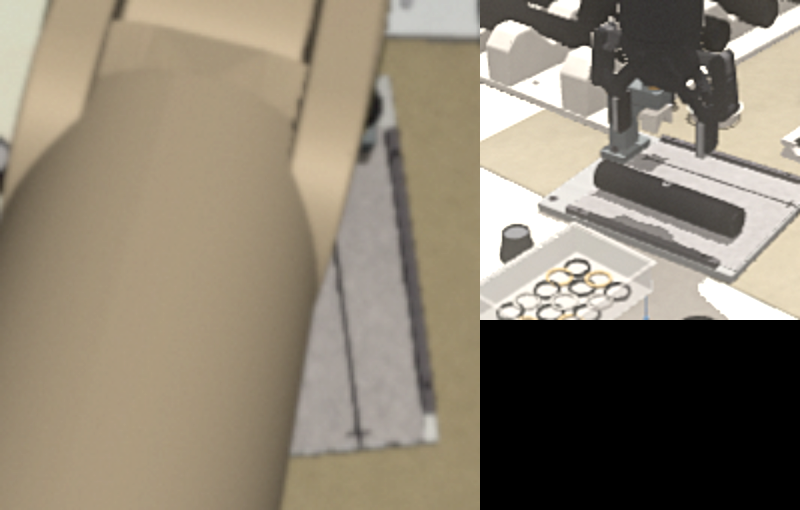

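The scene view shows the gripper over the plate, with the near fingertip ending at crop (705,155), which is about pixel (312,192). The top view is blocked by the arm. I'll work out the fingertip height from that pixel.

```bash
python3 -c "
from h import *
s=snap('scene')
for z in (100,104,108,112,116,120,124):
  print(z,[np.round(proj(s,L*[1,1,0]+Rl()@[-20+d,118.5,0]+[0,0,z]),1) for d in(-50,50)])"
```

```text
100 [array([314.1, 202.6]), array([270.4, 188.4])]
104 [array([314.1, 200.8]), array([270.3, 186.6])]
108 [array([314.2, 198.9]), array([270.2, 184.8])]
112 [array([314.2, 197.1]), array([270.2, 183. ])]
116 [array([314.3, 195.2]), array([270.1, 181.2])]
120 [array([314.3, 193.3]), array([270. , 179.4])]
124 [array([314.3, 191.4]), array([270. , 177.6])]
```

Call:
{"name": "servo_tool", "arguments": {
  "rows": [-2,0,20,0,-2,0,40,0,-2,0,60,0,-2,0,75,0,-2,0,85,0,-2,0,92,0,-2,0,96,0.003,-2,0,96,0.003,-2,0,96,0.003]
}}

```text
clock: 3.0
tool_pos: [543.8, -63.2, 34.8]
orientation: [[-0.107, 0.994, 0.001], [0.994, 0.107, -0.0], [-0.0, 0.001, -1.0]]
force: [-0.6, 0.5, 0.2]
grip_width: 85.4
grip_force: 0.0
```

```bash
python3 -c "
from h import *
togo(-20,60,34)
s=snap('scene','sc2.png')
b=cv2.imread('pics/sc2.png')[115:275,200:400]
cv2.imwrite('pics/c3.png',cv2.convertScaleAbs(cv2.resize(b,(750,600)),alpha=1.5))"
```

```text
t 3.0 tcp line [-18.9 116.5  20.8] z 34.8 F [-0.6  0.5  0.2] w 85.4
shift [-56.5  -1.1   0.8] turn 0.001
```

View pics/c3.png

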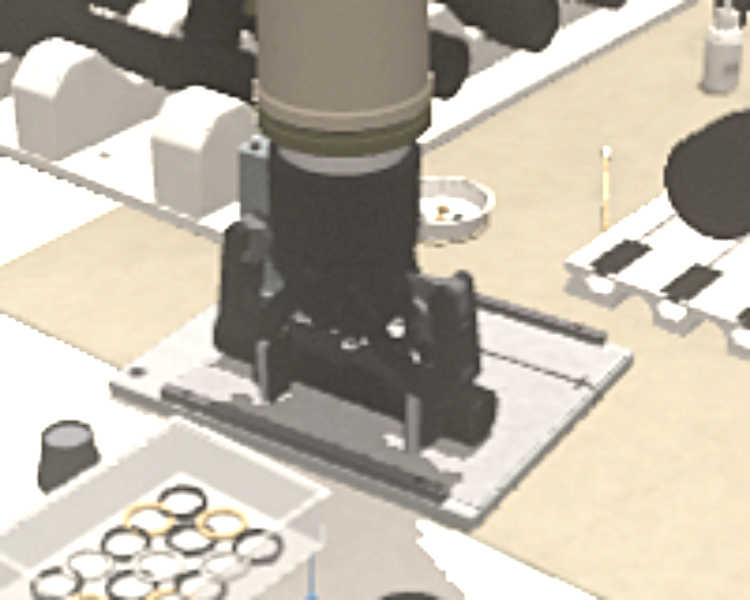

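Call:
{"name": "servo_tool", "arguments": {
  "rows": [-2,0,0,0,-4,0,0,0,-6,0,0,0,-8,-0.5,0,0,-11,-1,0,0,-14,-1,0,0,-18,-1,0,0,-22,-1,0,0,-26,-1,0,0.001,-30,-1,0,0.001]
}}

```text
clock: 4.05
tool_pos: [545.7, -93.5, 34.3]
orientation: [[-0.106, 0.994, -0.0], [0.994, 0.106, -0.0], [-0.0, -0.0, -1.0]]
force: [0.1, 0.4, -0.2]
grip_width: 85.5
grip_force: 0.0
```

Call:
{"name": "servo_tool", "arguments": {
  "rows": [-4,0,0,0,-8,0,0,0,-12,0,0,0,-16,0,0,0,-20,0,0,0,-24,0,0,0,-27,0,0,0,-29,0,0,0,-31,0,0,0,-32,0,0,0]
}}

```text
clock: 5.05
tool_pos: [549.0, -125.0, 34.3]
orientation: [[-0.106, 0.994, -0.0], [0.994, 0.106, -0.0], [-0.0, -0.0, -1.0]]
force: [-0.4, -0.3, 0.6]
grip_width: 85.5
grip_force: 0.0
```

```bash
python3 -c "
from h import *
togo(-20,28,34)
s=snap('scene','sc3.png')
b=cv2.imread('pics/sc3.png')[115:275,200:400]
cv2.imwrite('pics/c4.png',cv2.convertScaleAbs(cv2.resize(b,(750,600)),alpha=1.5))"
```

```text
t 5.05 tcp line [-20.3  54.4  20.3] z 34.3 F [-0.4 -0.3  0.6] w 85.5
shift [-26.4   0.3   0.3] turn 0.0
```

View pics/c4.png

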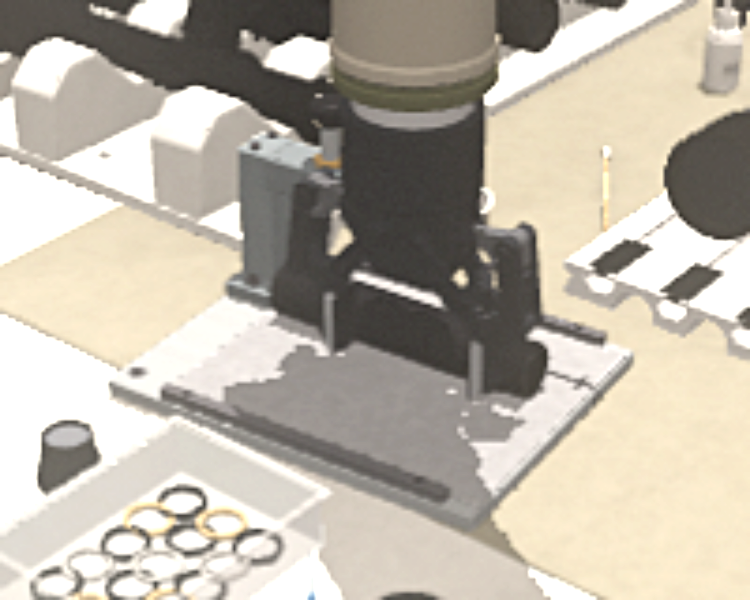

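The tube rolled and now lies along both fingers (near end at crop (540,365)). The gripper is clear of the goose-neck. I'll keep pushing, slowly.

Call:
{"name": "servo_tool", "arguments": {
  "rows": [-2,0,0,0,-4,0,0,0,-6,0,0,0,-8,0,0,0,-10,0,0,0,-12,0,0,0,-14,0,0,0,-15,0,0,0,-16,0,0,0,-17,0,0,0]
}}

```text
clock: 6.1
tool_pos: [550.9, -141.8, 34.3]
orientation: [[-0.106, 0.994, -0.0], [0.994, 0.106, 0.0], [0.0, -0.0, -1.0]]
force: [0.5, 0.5, 0.1]
grip_width: 85.4
grip_force: 0.1
```

Call:
{"name": "servo_tool", "arguments": {
  "rows": [-1,0,0,0,-2,0,0,0,-3,0,0,0,-4,0,0,0,-4.5,0,0,0,-5,0,0,0,-5.5,0,0,0,-6,0,0,0,-6,0,0,0,-6,0,0,0]
}}

```text
clock: 7.1
tool_pos: [551.5, -147.8, 34.3]
orientation: [[-0.106, 0.994, -0.0], [0.994, 0.106, -0.0], [-0.0, -0.0, -1.0]]
force: [0.3, -0.2, -0.1]
grip_width: 85.4
grip_force: 0.0
```

```bash
python3 -c "
from h import *
togo(-20,28,34)
s=snap('scene','sc4.png')
b=cv2.imread('pics/sc4.png')[165:245,260:360]
cv2.imwrite('pics/c5.png',cv2.convertScaleAbs(cv2.resize(b,(750,600),interpolation=cv2.INTER_CUBIC),alpha=1.5))"
```

```text
t 7.1 tcp line [-20.3  31.6  20.3] z 34.3 F [ 0.3 -0.2 -0.1] w 85.4
shift [-3.6  0.3  0.3] turn 0.0001
```

View pics/c5.png

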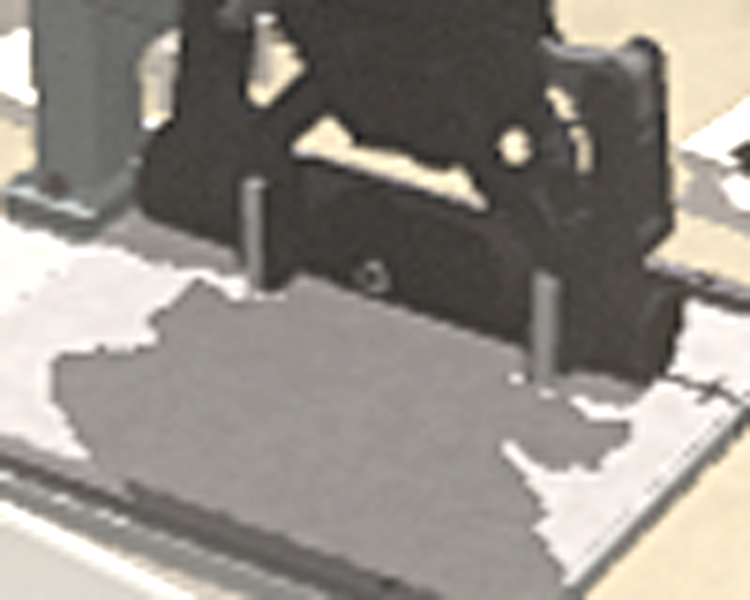

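```bash
python3 -c "
from h import *
s=snap('scene')
f=lambda x,y,z:(proj(s,L+Rl()@[x,y,z])-[260,165]+.43)*7.5
print('tick',f(-100,0,0),'end',f(-108,0,0))
for y in(0,2,4,6): print(y,'contact',f(-83,y,0).round(),'center',f(-83,y,17).round(),'left',f(-83,y+17,17).round(),'right',f(-83,y-17,17).round(),'hole side',f(2,y+17,17).round(), f(2,y+16.4,13).round())"
```

```text
tick [713.27732655 393.15465631] end [738.9063508  401.57867741]
0 contact [659. 375.] center [663. 324.] left [634. 352.] right [691. 298.] hole side [372. 266.] [373. 277.]
2 contact [656. 379.] center [659. 328.] left [631. 355.] right [687. 301.] hole side [369. 269.] [370. 280.]
4 contact [653. 382.] center [656. 331.] left [627. 358.] right [684. 304.] hole side [365. 272.] [366. 283.]
6 contact [649. 385.] center [653. 334.] left [624. 361.] right [681. 307.] hole side [361. 275.] [362. 286.]
```

Call:
{"name": "servo_tool", "arguments": {
  "rows": [-0.4,0,0,0,-0.8,0,0,0,-1.2,0,0,0,-1.6,0,0,0,-1.9,0,0,0,-2.2,0,0,0,-2.4,0,0,0,-2.5,0,0,0,-2.5,0,0,0,-2.5,0,0,0]
}}

```text
clock: 8.2
tool_pos: [551.8, -150.2, 34.3]
orientation: [[-0.106, 0.994, -0.0], [0.994, 0.106, -0.0], [-0.0, -0.0, -1.0]]
force: [-0.6, 0.5, 0.1]
grip_width: 85.8
grip_force: 0.0
```

Call:
{"name": "servo_tool", "arguments": {
  "rows": [5,0,0,0,15,0,0,0,30,0,0,0,50,0,-30,0,70,0,-60,0,100,0,-100,0,140,0,-140,0,180,0,-160,0,225,0,-160,0,250,0,-160,0]
}}

```text
clock: 9.2
tool_pos: [524.2, 104.7, 195.4]
orientation: [[-0.113, 0.994, 0.001], [0.994, 0.113, 0.003], [0.003, 0.002, -1.0]]
force: [-0.8, 0.2, -1.0]
grip_width: 85.0
grip_force: 0.0
```

```bash
python3 -c "
from h import *
togo(68,0,200)
s=snap('top','top5.png');s=snap('scene','sc5.png')
a=cv2.resize(cv2.imread('pics/top5.png')[105:275,270:410],(490,595),interpolation=cv2.INTER_CUBIC)
b=cv2.resize(cv2.imread('pics/sc5.png')[165:245,270:350],(300,300),interpolation=cv2.INTER_CUBIC)
c=np.zeros((595,800,3),np.uint8);c[:,:490]=a;c[:300,500:]=b;cv2.imwrite('pics/c6.png',cv2.convertScaleAbs(c,alpha=1.5))"
```

```text
t 9.2 tcp line [-20.6 285.5 181.4] z 195.4 F [-0.8  0.2 -1. ] w 85.0
shift [-286.1   86.8   -5.3] turn 0.0064
```

View pics/c6.png

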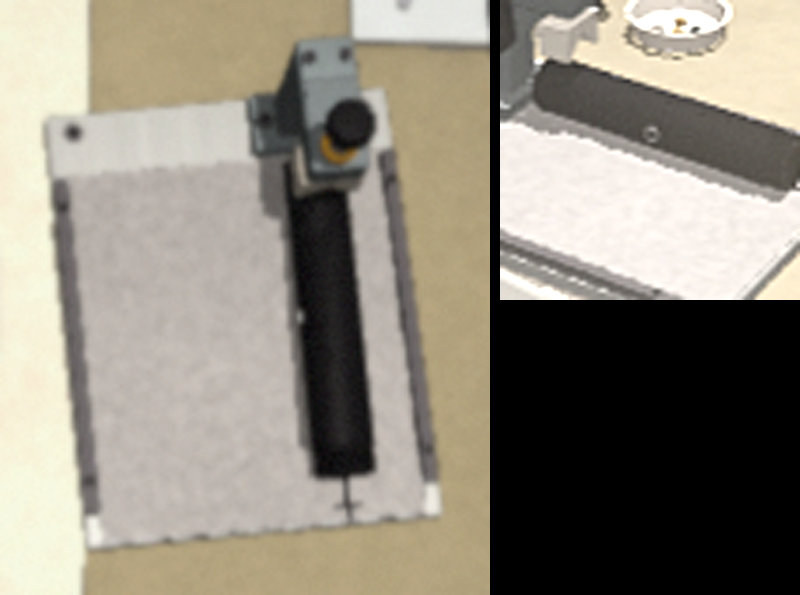

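The tube lies over the line in both views; its near end at crop (343,475) is astride the line. I'll measure what's left.

```bash
python3 - <<'E'
from h import *
t0=cv2.imread('pics/top0.png').max(2).astype(int);t5=cv2.imread('pics/top5.png').max(2).astype(int)
s=snap("top")
# line from top0: darkest col per row
P=[]
for v in list(range(168,246)):
    u0=int(np.interp(v,[160,252],[358.5,370])); w=t0[v,u0-5:u0+6]; d=np.clip(np.median(w)-w-8,0,None)
    if d.sum()>10: P.append(tl(ray(s,(u0-5+(d*np.arange(11)).sum()/d.sum(),v),14)))
P=np.array(P);print("line fit y at 0, slope",np.polyfit(P[:,0],P[:,1],1)[::-1],P[:,0].min(),P[:,0].max())
Q=[]
for v in range(166,236):
    u0=int(np.interp(v,[160,240],[362,368])); w=t5[v,u0-18:u0+18]<42; k=np.where(w)[0]+u0-18
    if len(k)>10: Q.append(tl(ray(s,((k[0]+k[-1])/2,v),31)))
    if v%15==0: print(v,k[0],k[-1])
Q=np.array(Q);print("tube axis",np.polyfit(Q[:,0],Q[:,1],1)[::-1],Q[:,0].min(),Q[:,0].max(),Q[:,1].std())
E
```

```text
line fit y at 0, slope [-0.01327705  0.00346396] -91.34084626674888 56.7547836145926
180 354 370
195 357 372
210 357 373
225 358 375
tube axis [ 1.12265215 -0.02220506] -74.78279068898155 55.75740818774597 0.977974783489886
```

```bash
python3 - <<'E'
from h import *
t5=cv2.imread('pics/top5.png').max(2).astype(float)
t0=cv2.imread('pics/top0.png').max(2).astype(float)
s=snap("top")
def edges(t,rows,c):
  Lf=[];Rt=[]
  for v in rows:
    u0=c(v); w=t[v]
    l=u0
    while w[l]<55:l-=1
    r=u0
    while w[r]<75:r+=1
    Lf.append(tl(ray(s,(l+(55-w[l])/(w[l+1]-w[l]),v),31)));Rt.append(tl(ray(s,(r-1+(75-w[r-1])/(w[r]-w[r-1]),v),31)))
  for n,a in(("L",Lf),("R",Rt)):
    a=np.array(a);p,_=np.polyfit(a[:,0],a[:,1],1),0;print(n,p[::-1],(a[:,1]-np.polyval(p,a[:,0])).std())
print(t5[200,348:382]);print(t5[225,348:385]);print(t0[200,305:340])
edges(t0,range(160,236),lambda v:int(np.interp(v,[155,240],[318,323])))
edges(t5,range(166,236),lambda v:int(np.interp(v,[160,240],[362,368])))
E
python3 - <<'E'
import sys;sys.path.insert(0,'.')
from h import *
import os;os.chdir('.')
# scene view: lower/upper tube silhouette vs prediction
s=snap('scene');g=s['pixels'].max(2).astype(float)
for x in(-70,-50,-30,30,45):
  col,row=proj(s,L+Rl()@[x,0,17]); c=int(round(col)); w=g[:,c]; r=int(row)
  a=r
  while w[a]<75:a-=1
  b=r
  while w[b]<75:b+=1
  # predicted silhouette rows for y=0
  T=np.linspace(0,2*np.pi,73);rows=[]
  for th in T:
    xs=[x+d for d in(-25,25)]
    pa,pb=[proj(s,L+Rl()@[q,17*np.cos(th),17+17*np.sin(th)]) for q in xs]
    rows.append(pa[1]+(c-pa[0])*(pb[1]-pa[1])/(pb[0]-pa[0]))
  print(x,"up",a+(75-w[a])/(w[a+1]-w[a]),"pred",min(rows)," low",b-1+(75-w[b-1])/(w[b]-w[b-1]),"pred",max(rows))
E
```

```text
[125. 127. 126. 124. 113.  89.  66.  43.  20.  10.  11.  15.  17.  13.
  18.  19.  25.  26.  24.  24.  17.  17.  16.  15.  20.  65. 115. 127.
 128. 127. 126. 125. 126. 125.]
[126. 129. 127. 129. 130. 130. 120.  92.  72.  61.  35.  13.  11.  15.
  16.  15.  20.  24.  30.  29.  25.  21.  18.  18.  20.  14.  16.  32.
  80. 118. 126. 125. 127. 129. 130. 131. 131.]
[116. 116. 116. 114. 107.  86.  57.  31.  11.  12.  13.  15.  14.  20.
  18.  23.  25.  25.  23.  21.  16.  13.  12.   9.  34.  73.  99. 109.
 113. 112. 113. 115. 116. 118. 116.]
L [ 9.73845529e+01 -2.56245901e-02] 4.287274272335387
R [ 6.48864000e+01 -2.41661364e-02] 4.13626744641208
L [18.21938436 -0.01912257] 0.7891234946055784
R [-16.14114571  -0.02381408] 0.18693382530278765
-70 up 198.11764705882354 pred 197.49267319101364  low 214.13888888888889 pred 214.38336666089978
-50 up 195.64912280701753 pred 195.00441028292616  low 211.53846153846155 pred 211.7429993231814
-30 up 192.82608695652175 pred 192.5185530346747  low 209.15217391304347 pred 209.10389195233185
30 up 185.55555555555554 pred 185.07532761096917  low 200.6551724137931 pred 201.19407044146521
45 up 183.71818181818182 pred 183.52743626305084  low 199.27906976744185 pred 199.54755636859053
```

Call:
{"name": "servo_tool", "arguments": {
  "rows": [-45,0,0,0,-90,0,0,-0.01,-135,0,10,-0.0265,-175,0,40,-0.0265,-200,0,80,-0.0265,-215,0,115,-0.0265,-218,0,140,-0.0265,-219,0,155,-0.0265,-219,0,160,-0.0265,-219,0,160,-0.0265]
}}

```text
clock: 10.45
tool_pos: [548.5, -119.3, 34.4]
orientation: [[-0.133, 0.991, -0.0], [0.991, 0.133, 0.0], [0.0, -0.0, -1.0]]
force: [0.6, 0.7, -0.1]
grip_width: 85.4
grip_force: 0.0
```

```bash
python3 -c "
from h import *
togo(-20,27.6,34)"
```

```text
t 10.45 tcp line [-20.2  60.2  20.4] z 34.4 F [ 0.6  0.7 -0.1] w 85.4
shift [-32.6  -0.6   0.4] turn 0.0266
```

Call:
{"name": "servo_tool", "arguments": {
  "rows": [-4,0,0,0,-9,0,0,0,-14,0,0,0,-19,0,0,0,-23,0,0,0,-25,0,0,0,-26,0,0,0,-27,0,0,0,-28,0,0,0,-28.5,-0.5,0,0]
}}

```text
clock: 11.45
tool_pos: [551.8, -147.6, 34.2]
orientation: [[-0.133, 0.991, -0.0], [0.991, 0.133, 0.0], [0.0, -0.0, -1.0]]
force: [0.0, 0.4, -0.4]
grip_width: 85.2
grip_force: 0.0
```

Call:
{"name": "servo_tool", "arguments": {
  "rows": [-0.5,0,0,0,-1,0,0,0,-1.5,0,0,0,-2,0,0,0,-2.4,0,0,0,-2.8,0,0,0,-3.2,0,0,0,-3.6,0,0,0,-3.9,0,0,0,-4.1,0,0,0]
}}

```text
clock: 12.45
tool_pos: [552.3, -151.8, 34.3]
orientation: [[-0.133, 0.991, -0.0], [0.991, 0.133, 0.0], [0.0, -0.0, -1.0]]
force: [-0.9, 0.0, -0.6]
grip_width: 85.3
grip_force: 0.0
```

Call:
{"name": "servo_tool", "arguments": {
  "rows": [0,0,0,0,0,0,0,0,5,0,0,0,20,0,0,0,45,0,-20,0,80,0,-60,0,120,0,-100,0,160,0,-150,0,205,0,-160,0,250,0,-160,0.023]
}}

```text
clock: 13.45
tool_pos: [521.1, 88.0, 196.5]
orientation: [[-0.109, 0.994, 0.005], [0.994, 0.109, 0.002], [0.002, 0.005, -1.0]]
force: [1.7, 1.2, -1.0]
grip_width: 85.2
grip_force: 0.0
```

```bash
cat > m.py <<'E'
from h import *
from scipy.optimize import brentq
togo(68,0,200)
s=snap("top");t=s["pixels"].max(2).astype(float)
D=[[],[]]
for v in range(170,234):
    u=int(np.interp(v,[160,240],[362,368])); l=r=u
    while t[v,l]<45:l-=1
    while t[v,r]<75:r+=1
    D[0].append(tl(ray(s,(l+.5,v),31)));D[1].append(tl(ray(s,(r-1+(75-t[v,r-1])/(t[v,r]-t[v,r-1]),v),31)))
for a in D: a=np.array(a);p=np.polyfit(a[:,0],a[:,1],1);print("edge y0,slope",p[::-1])
s=snap('scene');g=s['pixels'].max(2).astype(float)
for x in(-70,-60,-50,-40,-30,-20,30,40,50):
  col,row=proj(s,L+Rl()@[x,0,17]);c=int(round(col));w=g[:,c];a=b=int(row)
  while w[a]<75:a-=1
  while w[b]<75:b+=1
  up=a+(75-w[a])/(w[a+1]-w[a]);lo=b-1+(75-w[b-1])/(w[b]-w[b-1])
  def sil(y,f):
    R=[]
    for th in np.linspace(0,6.283,73):
      pa,pb=[proj(s,L+Rl()@[q,y+17*np.cos(th),17+17*np.sin(th)]) for q in(x-25,x+25)]
      R.append(pa[1]+(c-pa[0])*(pb[1]-pa[1])/(pb[0]-pa[0]))
    return f(R)
  print(x,"y from upper, lower",[round(brentq(lambda y:sil(y,f)-o,-15,15),1) for f,o in((min,up),(max,lo))])
E
python3 m.py
```

```text
t 13.45 tcp line [-25.4 269.2 182.5] z 196.5 F [ 1.7  1.2 -1. ] w 85.2
shift [-269.4   92.8   -3.4] turn 0.0023
edge y0,slope [14.80175472 -0.02287852]
edge y0,slope [-19.50060126  -0.02272757]
-70 y from upper, lower [0.9, -3.7]
-60 y from upper, lower [1.7, -2.9]
-50 y from upper, lower [-0.5, -4.2]
-40 y from upper, lower [0.0, -4.1]
-30 y from upper, lower [0.5, -3.4]
-20 y from upper, lower [-1.2, -4.3]
30 y from upper, lower [-1.3, -3.8]
40 y from upper, lower [-1.7, -5.6]
50 y from upper, lower [-1.4, -5.2]
```

```bash
python3 -c "
from h import *
togo(-10,0,110)"
```

```text
t 13.55 tcp line [-26.4 277.6 180.2] z 194.2 F [ 0.1 -0.5  0.1] w 84.9
shift [-278.2   11.9   82.9] turn 0.0159
```

Call:
{"name": "servo_tool", "arguments": {
  "rows": [-35,2,0,0.1,-75,4,0,0.2,-115,6,0,0.3,-155,8,0,0.4,-195,10,20,0.5,-230,12,40,0.6,-260,14,60,0.7,-274,15,75,0.8,-278,15,83,0.84,-278,15,83,0.84]
}}

```text
clock: 14.55
tool_pos: [565.1, -187.8, 108.7]
orientation: [[0.666, 0.746, -0.003], [0.746, -0.666, 0.001], [-0.001, -0.002, -1.0]]
force: [-0.2, -0.0, -0.6]
grip_width: 85.3
grip_force: 0.0
```

Call:
{"name": "servo_tool", "arguments": {
  "rows": [0,0,0,0]
}}

```text
clock: 14.65
tool_pos: [566.3, -187.0, 110.4]
orientation: [[0.664, 0.748, 0.0], [0.748, -0.664, 0.001], [0.001, -0.0, -1.0]]
force: [-1.2, -0.1, 0.5]
grip_width: 85.2
grip_force: 0.0
```

```bash
python3 -c "
from h import *
togo(-10,0,34)"
```

```text
t 14.65 tcp line [-9.7 -9.  96.4] z 110.4 F [-1.2 -0.1  0.5] w 85.2
shift [ 5.8 -6.8 76.4] turn -0.8323
```

Call:
{"name": "servo_tool", "arguments": {
  "rows": [3,-3.5,5,0,6,-7,15,0,6,-7,30,0,6,-7,45,0,6,-7,58,0,6,-7,68,0,6,-7,74,0,6,-7,76,0,6,-7,76,0]
}}

```text
clock: 15.55
tool_pos: [564.7, -179.8, 34.0]
orientation: [[0.667, 0.745, -0.0], [0.745, -0.667, -0.0], [-0.0, 0.0, -1.0]]
force: [-0.0, -0.1, -0.3]
grip_width: 85.3
grip_force: 0.0
```

```bash
python3 -c "
from h import *
togo(-10,0,34)
s=snap('scene','sc7.png')
b=cv2.imread('pics/sc7.png')[155:245,250:370]
cv2.imwrite('pics/c7.png',cv2.convertScaleAbs(cv2.resize(b,(720,540),interpolation=cv2.INTER_CUBIC),alpha=1.5))"
```

```text
t 15.55 tcp line [-10.5  -1.7  20. ] z 34.0 F [-0.  -0.1 -0.3] w 85.3
shift [ 1.6 -0.9  0. ] turn -0.8368
```

View pics/c7.png

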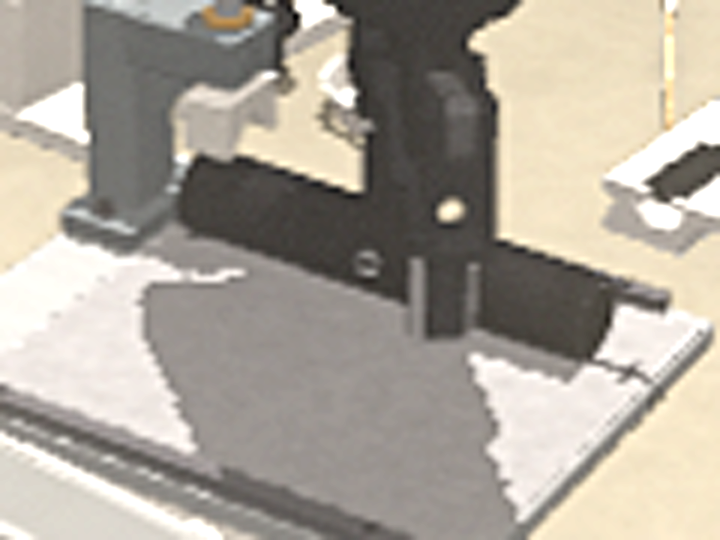

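The open fingers straddle the tube diagonally without touching it (near finger at crop (440,300)), and both tube ends are visible. Next I'll twist slowly to square the tube to the line.

Call:
{"name": "servo_tool", "arguments": {
  "rows": [0.5,-0.3,0,-0.02,1,-0.6,0,-0.04,1.6,-0.9,0,-0.06,1.6,-0.9,0,-0.08,1.6,-0.9,0,-0.1,1.6,-0.9,0,-0.12,1.6,-0.9,0,-0.14,1.6,-0.9,0,-0.155,1.6,-0.9,0,-0.17,1.6,-0.9,0,-0.17]
}}

```text
clock: 16.6
tool_pos: [565.1, -177.8, 34.1]
orientation: [[0.531, 0.848, -0.0], [0.848, -0.531, 0.0], [-0.0, -0.0, -1.0]]
force: [0.4, -0.3, -0.5]
grip_width: 85.9
grip_force: 0.0
```

```bash
cat > m2.py <<'E'
from h import *
from scipy.optimize import brentq
togo(-10,0,34)
s=snap('scene');g=s['pixels'].max(2).astype(float)
O=[[],[]]
for x in(-76,-72,-68,-64,-60,-56,20,25,30,35,40,45,50,55):
  col,row=proj(s,L+Rl()@[x,0,17]);c=int(round(col));w=g[:,c];b=int(row)
  while w[b]<75:b+=1
  lo=b-1+(75-w[b-1])/(w[b]-w[b-1])
  def sil(y):
    R=[]
    for th in np.linspace(0,6.283,73):
      pa,pb=[proj(s,L+Rl()@[q,y+17*np.cos(th),17+17*np.sin(th)]) for q in(x-25,x+25)]
      R.append(pa[1]+(c-pa[0])*(pb[1]-pa[1])/(pb[0]-pa[0]))
    return max(R)
  O[x>0].append(round(brentq(lambda y:sil(y)-lo,-25,25),1))
print("near",O[0],"far",O[1],"slope",(np.median(O[1])-np.median(O[0]))/103)
E
python3 m2.py
```

```text
t 16.6 tcp line [-10.    0.2  20.1] z 34.1 F [ 0.4 -0.3 -0.5] w 85.9
shift [-0.2  0.1  0.1] turn -0.6658
near [-0.1, 0.7, 0.2, 1.8, 1.2, 1.9] far [-0.0, 0.2, 0.6, 0.3, 0.4, -0.4, -1.0, 0.4] slope -0.006796116504854369
```

Call:
{"name": "servo_tool", "arguments": {
  "rows": [0,0,0,-0.006,0,0,0,-0.012,0,0,0,-0.012,0,0,0,-0.012,0,0,0,0.04,0,0,0,0.1,0,0,0,0.17,0,0,0,0.17,0,0,-15,0.17,0,0,-40,0.17]
}}

```text
clock: 17.65
tool_pos: [564.1, -177.5, 73.9]
orientation: [[0.665, 0.746, -0.003], [0.746, -0.665, 0.0], [-0.002, -0.002, -1.0]]
force: [-0.0, -0.4, 0.1]
grip_width: 85.5
grip_force: 0.0
```

Call:
{"name": "servo_tool", "arguments": {
  "rows": [0,0,-40,0,0,0,-80,0,15,-15,-110,0,40,-40,-120,0,70,-70,-120,0,100,-100,-120,0,130,-130,-120,0,160,-160,-120,0,170,-170,-120,0,170,-170,-120,0]
}}

```text
clock: 18.65
tool_pos: [551.7, 65.3, 194.8]
orientation: [[0.662, 0.749, 0.0], [0.749, -0.662, 0.001], [0.001, -0.0, -1.0]]
force: [0.6, -0.6, -0.1]
grip_width: 85.2
grip_force: 0.0
```

```bash
python3 m.py
```

```text
t 18.65 tcp line [  2.6 243.4 180.8] z 194.8 F [ 0.6 -0.6 -0.1] w 85.2
shift [-116.   223.8   -5.3] turn -0.8301
edge y0,slope [ 1.81225230e+01 -1.18099001e-02]
edge y0,slope [-1.58340504e+01 -1.33257027e-02]
-70 y from upper, lower [1.9, -0.5]
-60 y from upper, lower [1.9, 0.8]
-50 y from upper, lower [2.2, -0.5]
-40 y from upper, lower [1.7, 0.1]
-30 y from upper, lower [1.1, 0.8]
-20 y from upper, lower [1.6, -0.2]
30 y from upper, lower [2.1, 0.1]
40 y from upper, lower [2.0, 0.2]
50 y from upper, lower [2.6, -0.5]
```

Call:
{"name": "servo_tool", "arguments": {
  "rows": [-25,25,0,0,-55,55,0,0,-85,85,0,0,-115,115,0,0,-145,143,20,0,-165,163,50,0,-173,171,75,0,-174,171.7,85,0,-174,171.7,85,0,-174,171.7,85,0]
}}

```text
clock: 19.75
tool_pos: [564.2, -181.7, 110.2]
orientation: [[0.666, 0.746, 0.001], [0.746, -0.666, -0.0], [0.001, 0.001, -1.0]]
force: [-0.8, -0.3, 0.1]
grip_width: 85.4
grip_force: 0.0
```

```bash
python3 -c "
from h import *
togo(-10,-0.8,34)"
```

```text
t 19.75 tcp line [-11.3  -3.5  96.2] z 110.2 F [-0.8 -0.3  0.1] w 85.4
shift [ 2.7 -1.2 76.2] turn -0.836
```

Call:
{"name": "servo_tool", "arguments": {
  "rows": [2.7,-1.2,10,0,2.7,-1.2,25,0,2.7,-1.2,40,0,2.7,-1.2,54,0,2.7,-1.2,65,0,2.7,-1.2,72,0,2.7,-1.2,76,0,2.7,-1.2,76,-0.02,2.7,-1.2,76,-0.04,2.7,-1.2,76,-0.06]
}}

```text
clock: 20.75
tool_pos: [565.0, -179.3, 33.7]
orientation: [[0.62, 0.785, 0.001], [0.785, -0.62, -0.0], [0.0, 0.001, -1.0]]
force: [-0.1, -0.4, -0.1]
grip_width: 85.5
grip_force: 0.0
```

```bash
python3 -c "
from h import *
togo(-10,-0.8,34)"
```

```text
t 20.75 tcp line [-10.2  -1.2  19.7] z 33.7 F [-0.1 -0.4 -0.1] w 85.5
shift [ 0.4 -0.2 -0.3] turn -0.7747
```

Call:
{"name": "servo_tool", "arguments": {
  "rows": [0.4,-0.2,0,-0.03,0.4,-0.2,0,-0.06,0.4,-0.2,0,-0.085,0.4,-0.2,0,-0.1,0.4,-0.2,0,-0.11,0.4,-0.2,0,-0.12,0.4,-0.2,0,-0.128,0.4,-0.2,0,-0.134,0.4,-0.2,0,-0.134,0.4,-0.2,0,-0.134]
}}

```text
clock: 21.75
tool_pos: [564.7, -178.7, 33.1]
orientation: [[0.511, 0.86, -0.0], [0.86, -0.511, -0.0], [-0.0, -0.0, -1.0]]
force: [0.1, 0.1, 0.5]
grip_width: 85.2
grip_force: 0.1
```

Call:
{"name": "servo_tool", "arguments": {
  "rows": [0,0,0,0.03,0,0,0,0.08,0,0,0,0.15,0,0,0,0.19,0,0,0,0.19,0,0,-15,0.19,0,0,-45,0.19,0,0,-85,0.19,0,0,-125,0.19,0,0,-160,0.19]
}}

```text
clock: 22.75
tool_pos: [564.7, -179.3, 196.5]
orientation: [[0.664, 0.748, 0.002], [0.748, -0.664, -0.001], [0.001, 0.002, -1.0]]
force: [1.0, -0.1, 0.1]
grip_width: 85.5
grip_force: 0.0
```

Call:
{"name": "servo_tool", "arguments": {
  "rows": [30,-30,0,0,60,-60,0,0,90,-90,0,0,120,-120,0,0,145,-145,0,0,165,-165,0,0,170,-170,0,0,170,-170,0,0],
  "claw": 1
}}

```text
clock: 23.55
tool_pos: [550.4, 62.5, 193.9]
orientation: [[0.662, 0.75, 0.001], [0.75, -0.662, 0.0], [0.001, 0.0, -1.0]]
force: [0.6, -0.4, -0.3]
grip_width: -0.0
grip_force: 0.0
```

```bash
python3 m.py
```

```text
t 23.55 tcp line [  1.  240.7 179.9] z 193.9 F [ 0.6 -0.4 -0.3] w -0.0
shift [-113.1  222.8   -6.2] turn -0.8297
edge y0,slope [1.73058062e+01 5.72284563e-04]
edge y0,slope [-1.64308120e+01 -1.57071914e-03]
-70 y from upper, lower [1.0, -2.3]
-60 y from upper, lower [1.7, -1.3]
-50 y from upper, lower [1.2, -1.6]
-40 y from upper, lower [0.4, -0.8]
-30 y from upper, lower [1.0, -1.5]
-20 y from upper, lower [1.5, -1.2]
30 y from upper, lower [2.0, -0.1]
40 y from upper, lower [1.9, -0.1]
50 y from upper, lower [2.4, -0.4]
```

Call:
{"name": "servo_tool", "arguments": {
  "rows": [-15,30,0,0,-35,68,0,0,-55,108,0,0,-75,148,0,0,-95,186,0,0,-108,212,0,0,-113,222,0,0,-113,222,0,0,-113,222,0,0,-113,222,0,0]
}}

```text
clock: 24.65
tool_pos: [641.5, -168.8, 193.2]
orientation: [[0.662, 0.749, -0.0], [0.749, -0.662, 0.001], [0.001, -0.001, -1.0]]
force: [-1.0, 0.3, 0.8]
grip_width: 0.1
grip_force: 0.0
```

```bash
python3 -c "
from h import *
togo(67.5,0.5,171)
s=snap('scene','sc8.png')
b=cv2.imread('pics/sc8.png')[100:230,220:360]
cv2.imwrite('pics/c8.png',cv2.convertScaleAbs(cv2.resize(b,(630,585),interpolation=cv2.INTER_CUBIC),alpha=1.5))"
```

```text
t 24.65 tcp line [ 67.    1.1 179.2] z 193.2 F [-1.   0.3  0.8] w 0.1
shift [-0.1  0.8 22.2] turn -0.8306
```

View pics/c8.png

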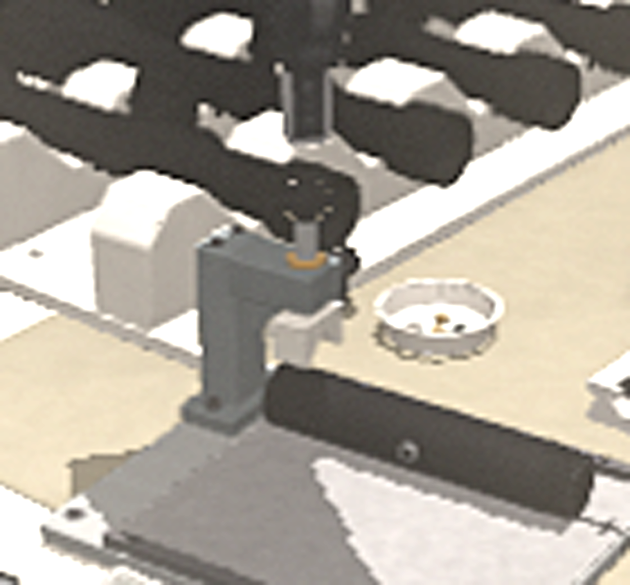

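The closed fingertips (crop (308,140)) stand right above the cap (308,190), and the tube lies below the foot. I'll press down now.

Call:
{"name": "servo_tool", "arguments": {
  "rows": [0,0.8,6,0,0,0.8,12,0,0,0.8,17,0,0,0.8,20,0,0,0.8,22,0,0,0.8,24,0,0,0.8,26,0,0,0.8,28,0,0,0.8,30,0,0,0.8,32,0]
}}

```text
clock: 25.7
tool_pos: [642.1, -171.2, 161.2]
orientation: [[0.664, 0.748, 0.0], [0.748, -0.664, -0.0], [0.0, 0.0, -1.0]]
force: [-2.0, 0.9, 4.4]
grip_width: -0.4
grip_force: 1.8
```

Call:
{"name": "servo_tool", "arguments": {
  "rows": [0,0,1.5,0,0,0,3,0,0,0,4.5,0,0,0,6,0,0,0,7,0,0,0,8,0,0,0,8.5,0,0,0,9,0,0,0,9,0]
}}

```text
clock: 26.6
tool_pos: [642.0, -171.2, 152.0]
orientation: [[0.664, 0.748, -0.0], [0.748, -0.664, -0.0], [-0.0, 0.0, -1.0]]
force: [-1.6, -0.0, 2.1]
grip_width: -0.1
grip_force: 1.1
```

Call:
{"name": "servo_tool", "arguments": {
  "rows": [0,0,0.3,0,0,0,0.6,0,0,0,0.9,0,0,0,1.2,0,0,0,1.5,0,0,0,1.5,0]
}}

```text
clock: 27.2
tool_pos: [642.0, -171.2, 150.8]
orientation: [[0.664, 0.748, 0.0], [0.748, -0.664, -0.0], [-0.0, 0.0, -1.0]]
force: [-1.9, 0.1, 4.7]
grip_width: 0.2
grip_force: 2.3
```

Call:
{"name": "servo_tool", "arguments": {
  "rows": [0,0,0.4,0,0,0,0.8,0,0,0,1.2,0,0,0,1.2,0]
}}

```text
clock: 27.6
tool_pos: [642.1, -171.2, 150.6]
orientation: [[0.664, 0.748, 0.001], [0.748, -0.664, 0.0], [0.001, 0.0, -1.0]]
force: [-4.5, 1.2, 10.8]
grip_width: 0.0
grip_force: 5.7
```

Call:
{"name": "servo_tool", "arguments": {
  "rows": [0,0,0.5,0,0,0,1,0,0,0,1.4,0,0,0,1.4,0,0,0,1.4,0]
}}

```text
clock: 28.1
tool_pos: [642.2, -171.3, 150.4]
orientation: [[0.664, 0.748, 0.002], [0.748, -0.664, 0.0], [0.001, 0.001, -1.0]]
force: [-8.3, 2.2, 18.7]
grip_width: -0.1
grip_force: 9.6
```

Firm stop at 18.7 N, so the foot looks seated. I'll retract and check.

Call:
{"name": "servo_tool", "arguments": {
  "rows": [0,0,-3,0,0,0,-8,0,0,0,-20,0,0,0,-45,0,20,-20,-60,0,50,-50,-60,0,80,-80,-60,0,110,-110,-60,0,140,-140,-60,0,170,-170,-60,0]
}}

```text
clock: 29.1
tool_pos: [627.6, 70.6, 208.6]
orientation: [[0.664, 0.748, 0.0], [0.748, -0.664, 0.0], [0.0, 0.0, -1.0]]
force: [1.5, 0.2, 0.4]
grip_width: -0.2
grip_force: 0.0
```

Call:
{"name": "servo_tool", "arguments": {
  "rows": [0,0,0,0,0,0,0,0,0,0,0,0]
}}

```text
clock: 29.4
tool_pos: [627.9, 67.4, 208.4]
orientation: [[0.665, 0.747, 0.0], [0.747, -0.665, -0.001], [-0.0, 0.001, -1.0]]
force: [-0.4, -0.7, 0.3]
grip_width: 0.4
grip_force: 0.0
```

```bash
python3 m.py; python3 -c "
from h import *
s=snap('top','top9.png');s=snap('scene','sc9.png')
a=cv2.resize(cv2.imread('pics/top9.png')[105:275,270:410],(420,510),interpolation=cv2.INTER_CUBIC)
b=cv2.resize(cv2.imread('pics/sc9.png')[150:230,250:345],(380,320),interpolation=cv2.INTER_CUBIC)
c=np.zeros((510,800,3),np.uint8);c[:,:420]=a;c[:320,420:]=b;cv2.imwrite('pics/c9.png',cv2.convertScaleAbs(c,alpha=1.5))"
```

```text
t 29.4 tcp line [ 78.6 237.4 194.4] z 208.4 F [-0.4 -0.7  0.3] w 0.4
shift [-167.4  168.7    8.6] turn -0.834
edge y0,slope [1.69237113e+01 2.49279214e-03]
edge y0,slope [-1.66021513e+01 -1.14767866e-03]
-70 y from upper, lower [1.1, -2.7]
-60 y from upper, lower [1.6, -1.4]
-50 y from upper, lower [1.1, -1.6]
-40 y from upper, lower [0.4, -0.8]
-30 y from upper, lower [1.0, -1.4]
-20 y from upper, lower [1.5, -1.6]
30 y from upper, lower [2.0, -0.1]
40 y from upper, lower [1.7, -0.0]
50 y from upper, lower [1.9, -1.6]
```

View pics/c9.png

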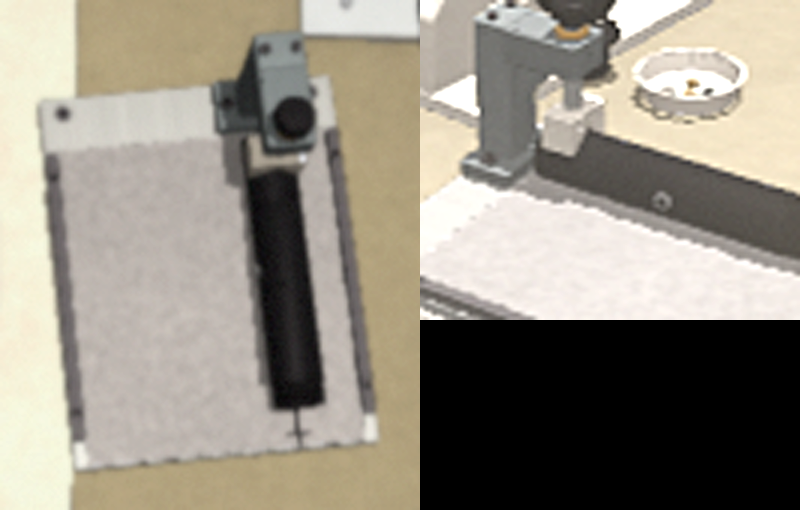

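The foot straddles the tube at crop (570,125), and the tube lies on the line within about 0.2 mm, with its slope matching. I'm handing the job in.

```bash
python3 -c "
from cell import bot
print(bot.close_job())"
```

```text
the job is handed in; nothing more can be done
None
```

The job is handed in at about 30 s: the tube was rolled onto the black line, where it lies parallel to it by the camera check, and the hold-down was pressed to a firm stop at about 19 N, with its foot on the tube; I kept clear of the things standing round the fixture, but did not measure them again at the end.

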